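Lock the bench wheel with its hidden-hole quarter-turn pin

ROBOT

A 7-joint arm with a two-finger parallel gripper is mounted at the origin on the work surface. World frame = base frame: x ahead of the robot, y to its left, z up, the work surface at z = 0. Lengths are in mm, angles in rad, forces in N, time in s.
With the tool pointing down it reaches from about 400 to 875 mm from the base axis. Payload 4.4 kg.
Tool frame: the origin (TCP) lies on the centre line of the jaws, within the pads' length; the fingertips stand ctrl.nose_length ahead of it and the grasp point (between the pads) lies 6 mm ahead of it (ctrl.nose_length is the distance from the TCP to the fingertips, in mm); z points along the fingers, y is the direction in which the jaws open and shut (so a half turn about z gives the same grasp; the last joint's range is limited). The gripper opens to 85 mm and grips with 20 to 120 N. Pads are 22 mm wide; open, the fingers measure 114 mm over their backs; the gripper's body (76 mm by 85 mm) begins 54 mm behind the grasp point. The pads swing forward as they close: fully open they stand 13 mm farther back than shut.
Start: joints at [-1.288, 0.628, 0.038, 1.517, -0.027, 0.996, -0.02], TCP at [222.128, 610.882, 256.313] pointing down, gripper open.
Joint ranges: [-3.06, 3.06], [-0.37, 2.12], [-1.25, 1.32], [0.18, 2.47], [-1.1, 4.24], [0.23, 1.98], [-2.94, 2.94]. Speed limits (rad/s): [2.57, 2.57, 3.14, 3.14, 3.14, 3.14, 3.14].

INTERFACE

Orientations are given as [roll, pitch, yaw] about the fixed x, y, z axes, in that order (R = Rz(yaw) Ry(pitch) Rx(roll)).
In Python, from cell import ctrl, vision gives the robot as it stands. The module is installed in compiled form; this text tells all that it offers.
- The arm moves only by the shell command python3 -m inch 'ROWS'. ROWS is a JSON object of lists of equal length, an entry for each row: "travel": the shift along the tool's x, y, z in cm, a list of three; "twist": the turn about the tool's z in degrees; "fingers": the finger opening in cm, from 0 to 8.54. A call has exactly 10 rows; each row is the pose to reach, as a shift and turn from the pose commanded when the call began, along the tool's axes at that moment; what a row does not reach only later rows make up. A row lasts 1/12 s, in which the tool goes at most 41.7 mm and 7.16 degrees, less where a joint would pass 70% of its speed; a pose out of reach is approached as far as the arm can. A call with a gripper value outside its range is refused whole. The fingers move at their own pace and stop on an object; the grip force is fixed at half the most. Time passes only in rows, so rows that repeat a pose let the fingers close, or fill a call up. It gives the time, the measured TCP pose, the force and the opening at its end, in the units of the state.
- ctrl.read_state(): the state, without advancing time (a new reading comes with each control period).
- vision.get_image(name): name is "scene" or "top"; returns a dict with "frame" (384x512x3 uint8, red, green, blue), "fx", "fy", "cx", "cy" (pixels), "position" and "orientation" of the camera in the world. Camera axes: x right, y down, z forward; pixel columns grow to the right and rows downward; lengths in mm; the calibration is good to about 2 mm. A picture is of the moment at which its call begins. There is no depth.
- ctrl.finish_job(): hands the job in, once; it reports no verdict.
The state is a dict: "clock": time; "qpos": joint angles; "qd": joint speeds; "tau": joint torques, N m; "eef_pos": TCP position; "tool_rot": TCP orientation; "force": force on the tool from outside, world axes, zero at the start; "torque": the same for the moment, N m; "width": finger opening in mm.
Only numpy, scipy, OpenCV 4.12 (cv2) and the standard library are available. Lean on these libraries where they do the work, as an engineer would, in place of code of your own. Each camera call takes 0.05 s, during which the arm holds its last target.

TASK

Lock the potter's bench wheel: take the lock pin from its wooden rest, lower it into the brush-covered slot on top of the wheel housing with its crossbar along the slot, and feel along the slot until the tip drops into the hole hidden inside. With the pin fully down, give it a quarter turn so that its crossbar lies across the slot under both steel lips, and let go. Leave the bowl, the tool cup and the jar where they are.

Things in the scene. Friction and masses are not known exactly. Their poses are not given: they have to be found in the camera images.
- pin_grip (a point): Centre of the grip of the loose lock pin (0.25 kg), standing upright in the wooden rest at the start. Grip: flat, black, 36 x 16 mm, 46 mm tall. This point is on the axis, 119 mm above the tip. z: up along the pin; x: along the crossbar and the grip's 36 mm width; y: across the grip's 16 mm. Alike after a half turn about z.
- pin_tip (a point): Lowest point of the lock pin, on its axis; axes as pin_grip. Upwards: round steel shaft 14 mm across, 67 mm long (its end tapers to 8 mm over the last 4 mm); crossbar 40 x 12 mm, 9 mm thick; round neck 12 mm across, 20 mm long; the grip. 142 mm in all.
- pin_rest: Fixed wooden block 70 x 70 mm, 60 mm high, on the table; origin at the centre of its underside. The pin stands in its central upright hole (17 mm across, 50 mm deep).
- wheel: Fixed bench wheel, origin on the table right below the slot's middle: grey housing 330 x 280 mm, metal cover top at 90 mm; round wheel head 200 mm across, centred 165 mm to +x, top at 118 mm. Inside, 45 mm below the cover's top, lies a flat steel bar with one pocket, the hidden hole: 17 mm long along the slot, as wide as the slot (18 mm), floor 65 mm below the cover's top.
- slot_mid (a point): Middle of the lock slot, at the cover's top face. z up; y along the slot, x across. Slot 18 mm wide, 76 mm long, closed from sight by a black bristle brush that does not resist. The pocket's centre is on the slot's middle line, up to 24 mm either way of this point along y; nothing shows where. The tip slides on the bar's top 45 mm down; fully down it rests on the pocket's floor, 65 mm down.
- lip_mid (a point): 21 mm above slot_mid, same axes: middle of the gap between two steel lips, 5 mm thick, 130 mm long, 18 mm apart, over the slot. With the tip on the bar the crossbar is just above the lips; lengthwise it fits down the gap. Fully down it has 5 mm of play below the lips and turns freely either way (side walls 26 mm from the middle); no end stop. Locked: pin x along this x.
- bowl_mid (a point): Middle (25 mm up) of a loose terracotta bowl, 110 mm across and 50 mm high, on the wheel head; leave alone.
- cup_mid (a point): Point 45 mm up in the middle of a loose square white tool cup 70 x 70 x 90 mm with wooden tools standing in it up to 165 mm high; leave alone.
- jar_mid (a point): Middle (43 mm up) of a loose glass jar, 64 mm across and 85 mm high; leave alone.
There are look-alikes about, which are no part of the job. What is shaped like the part that bears pin_grip but pink is not meant.

How it is judged (in metres and radians):
On the way, in this order (a step that is already met when the one before it is completed fails the run):
1. the lock pin is drawn up out of its rest, its tip more than 70 mm above the table (height (world z) of pin_tip above 0.07 m), for 0.1 s.
2. the pin has dropped into the hidden hole (tip more than 58 mm below the cover) with its crossbar along the slot within 0.3 rad (z of pin_tip in the frame of slot_mid below -0.058 m and horizontal distance between pin_tip and slot_mid below 0.035 m and angle between the x axis of pin_grip and the y axis of slot_mid, either way round below 0.3 rad), for 0.1 s.
At the end, for the whole second after the job is handed in: The pin stands in the hidden hole with its tip more than 58 mm below the cover plate's top, leaning less than 0.25 rad, its crossbar across the slot (within 0.35 rad) under the lips, at rest and released (z of pin_tip in the frame of slot_mid below -0.058 m and horizontal distance between pin_tip and slot_mid below 0.035 m and angle between the x axis of pin_grip and the x axis of slot_mid, either way round below 0.35 rad and angle between pin_grip's own z axis and vertical below 0.25 rad and linear speed of lock_pin below 0.02 m/s and contact force between the fingers and lock_pin below 0.1 N); the robot touches nothing.
It fails at once if the bowl is displaced by more than 20 mm (distance of bowl_mid from where it was at the start of the episode above 0.02 m).
It fails at once if the tool cup is displaced by more than 20 mm (distance of cup_mid from where it was at the start of the episode above 0.02 m).
It fails at once if the jar is displaced by more than 20 mm (distance of jar_mid from where it was at the start of the episode above 0.02 m).
It also fails if it takes over 64 s, if anything falls off the work surface, if the arm or the gripper's body presses on something with over 40 N, if the wrist force passes 120 N, or if a joint passes its speed limit or range.

## Working session

There is one attempt and no reset: what is moved stays moved. The work goes in short steps, Python scripts to look and compute and a shell command to move; the robot and the scene stay as the last step left them, time stands still between calls to the robot, and variables do not carry over. Pictures are saved under pics/ and viewed, and the job is handed in when it is done.

```bash
mkdir -p pics; python3 - <<'E'
from cell import ctrl, vision
import cv2
print(ctrl.read_state(), ctrl.nose_length)
for n in("scene","top"):
    d=vision.get_image(n); f=d.pop("frame"); print(n,d)
    cv2.imwrite(f"pics/{n}0.png",f[:,:,::-1])
E
```

```text
{'clock': 0.0, 'qpos': array([-1.28776428,  0.62935648,  0.03843393,  1.51838122, -0.02698901,
        0.99631311, -0.02001977]), 'qd': array([ 9.78734363e-04,  6.35576586e-05, -2.32626923e-03, -9.68572984e-04,
        9.97725770e-04, -1.39650622e-03,  1.09419604e-03]), 'tau': array([ 5.20407102e-04, -5.63409877e+01,  1.22696992e+00, -1.93440038e+01,
        1.11824524e-02,  1.06472505e-02, -1.44428606e-05]), 'eef_pos': array([221.93962755, 610.30765996, 255.37797672]), 'tool_rot': array([-3.13965258e+00,  3.11231463e-05,  2.79275304e+00]), 'force': array([ 0.56330392, -0.69130504, -0.45035234]), 'torque': array([-0.00583356,  0.03774895,  0.00192793]), 'width': 85.5204549629812} 25.0
scene {'fx': 382.64903772586155, 'fy': 382.64903772586155, 'cx': 258.57407641911817, 'cy': 192.53359622420587, 'position': array([1155.80380324,  454.13055238,  630.11380761]), 'orientation': array([-2.176115  , -0.02008474,  2.2109917 ])}
top {'fx': 361.0354550319592, 'fy': 361.0354550319592, 'cx': 262.13066302161104, 'cy': 193.86723642043043, 'position': array([482.6703906 ,   1.70124123, 934.25716655]), 'orientation': array([-3.04813741,  0.02562097, -1.54760972])}
```

View pics/scene0.png

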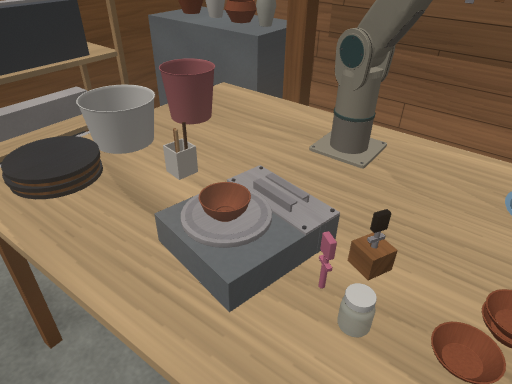

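View pics/top0.png

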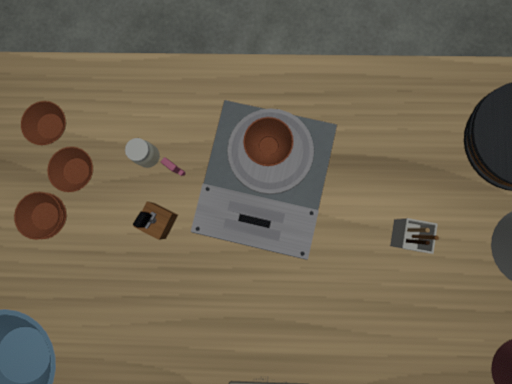

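```bash
cat > h.py <<'E'
import numpy as np, cv2
from scipy.spatial.transform import Rotation as R
from cell import ctrl, vision
def grab(n): return vision.get_image(n)
def proj(d,P):
    Rm=R.from_euler('xyz',d['orientation']).as_matrix()
    c=(np.atleast_2d(P)-d['position'])@Rm
    return np.c_[d['fx']*c[:,0]/c[:,2]+d['cx'], d['fy']*c[:,1]/c[:,2]+d['cy']]
def ray(d,u,v):
    Rm=R.from_euler('xyz',d['orientation']).as_matrix()
    return Rm@np.array([(u-d['cx'])/d['fx'],(v-d['cy'])/d['fy'],1])
def atz(d,u,v,z):
    r=ray(d,u,v); return d['position']+r*(z-d['position'][2])/r[2]
def crop(f,x0,y0,x1,y1,s,name):
    im=cv2.resize(f[y0:y1,x0:x1,::-1],None,fx=s,fy=s,interpolation=cv2.INTER_CUBIC)
    for k in range(x0,x1,10): cv2.putText(im,str(k),((k-x0)*s,10),0,.35,(0,255,255),1); cv2.line(im,((k-x0)*s,12),((k-x0)*s,18),(0,255,255),1)
    for k in range(y0,y1,10): cv2.putText(im,str(k),(0,(k-y0)*s+4),0,.35,(0,255,255),1)
    cv2.imwrite(name,im)
E
python3 - <<'E'
from h import *
t=grab("top")['frame']; s=grab("scene")['frame']
crop(t,120,190,190,250,10,"pics/t_pin.png")
crop(s,310,195,410,285,7,"pics/s_pin.png")
crop(t,185,95,345,265,3,"pics/t_wh.png")
crop(s,210,150,350,250,5,"pics/s_wh.png")
E
```

```text
(no output)
```

View pics/t_pin.png

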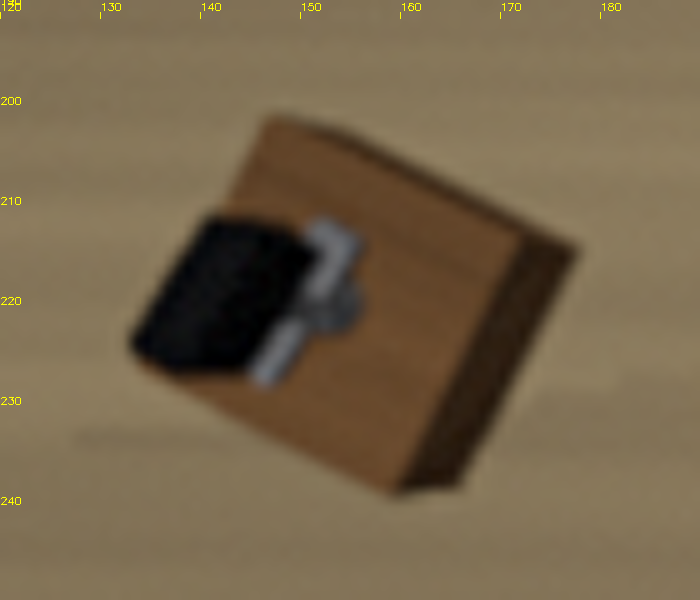

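View pics/s_pin.png

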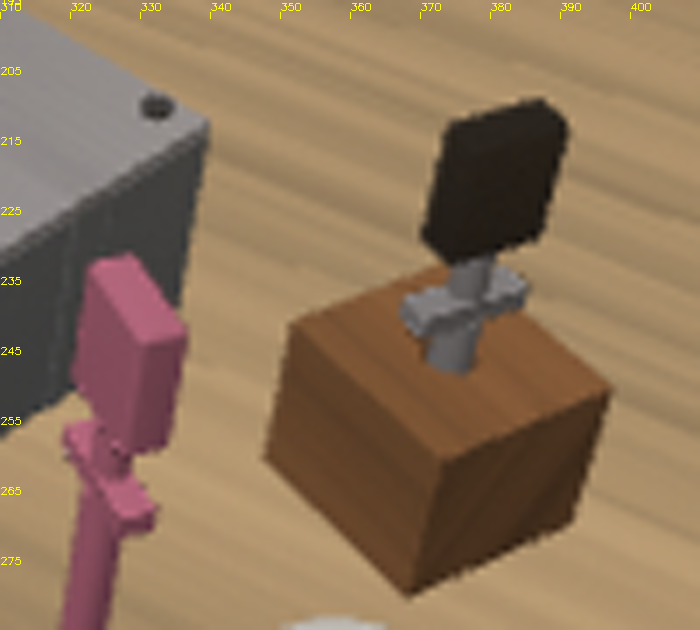

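View pics/t_wh.png

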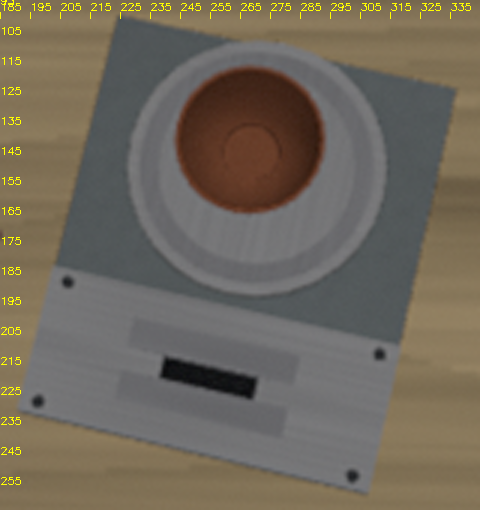

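View pics/s_wh.png

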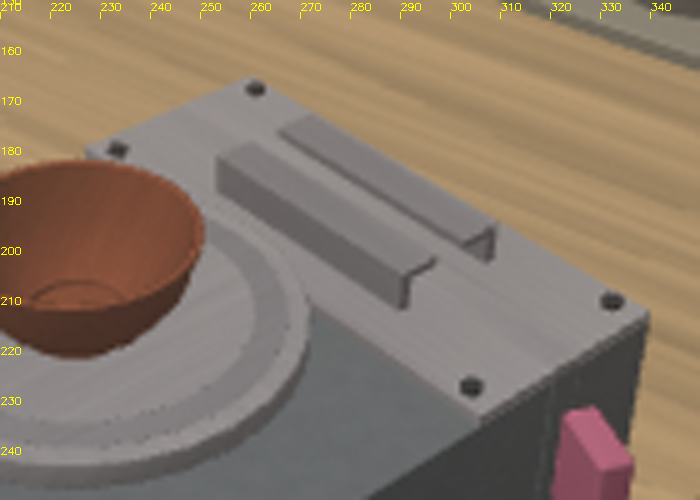

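```bash
python3 - <<'E'
from h import *
t=grab("top")['frame']; s=grab("scene")['frame']
crop(t,220,190,292,245,11,"pics/t_lip.png")
crop(s,245,165,315,217,11,"pics/s_lip.png")
E
```

```text
(no output)
```

View pics/t_lip.png

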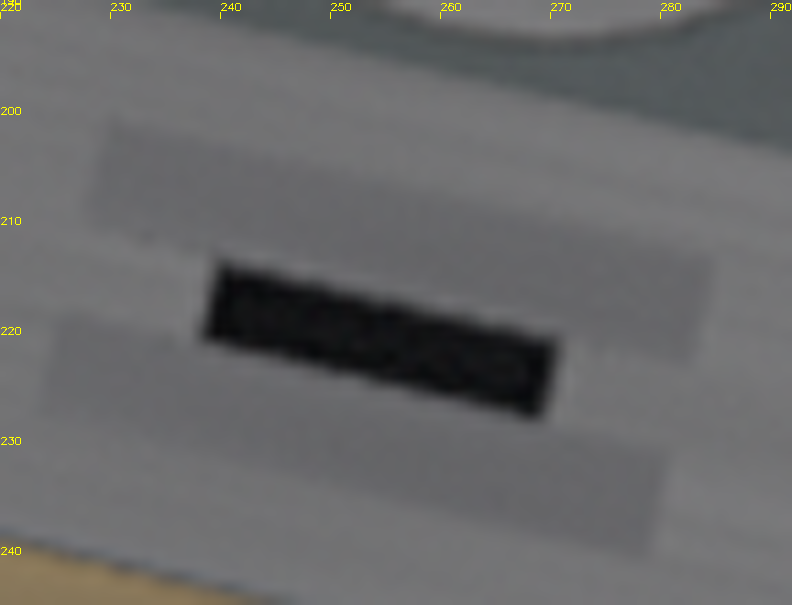

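View pics/s_lip.png

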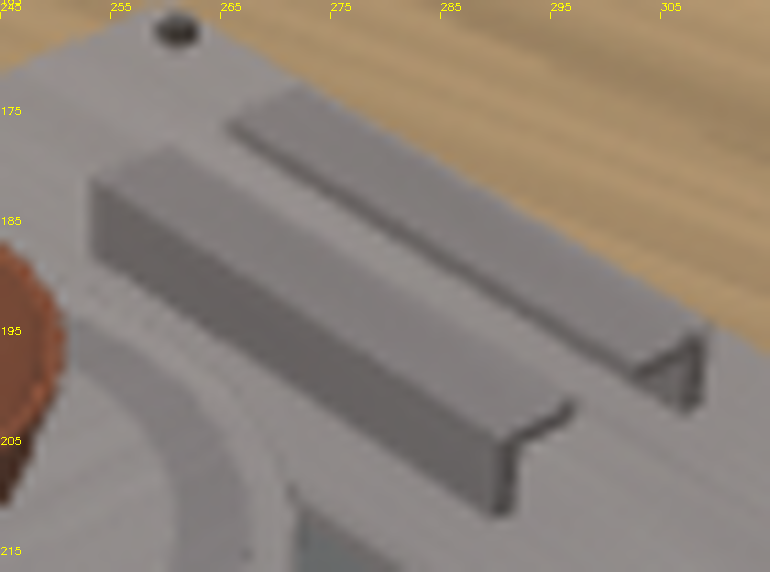

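```bash
python3 - <<'E'
from h import *
from scipy.optimize import least_squares
t=grab("top"); s=grab("scene")
T=lambda x,y:(x/11+220-.45,y/11+190-.45)
S=lambda x,y:(x/11+245-.45,y/11+165-.45)
print("slot c z90",atz(t,*T(380,340),90), "ends dir")
a=atz(t,*T((219+204)/2,(261+341)/2),90);b=atz(t,*T(549,379),90);print(a,b,np.linalg.norm(a-b))
print("slotyaw",np.arctan2(*(a-b)[[1,0]])-np.pi/2)
print("lip top",atz(t,*T(376,336.5),111))
for p,q in(((118,122),(716,258)),((85,222),(690,363)),((60,313),(665,448)),((42,418),(645,560))):
    a=atz(t,*T(*p),111);b=atz(t,*T(*q),111);print(a[:2],b[:2],np.linalg.norm(a-b),np.arctan2(*(a-b)[[1,0]])-np.pi/2)
print("lip scene",atz(s,*S(401.7,261.5),111))
for p,q in(((225,125),(635,372)),((172,147),(575,402))):
    a=atz(s,*S(*p),111);b=atz(s,*S(*q),111);print(a[:2],b[:2],np.linalg.norm(a-b),np.arctan2(*(b-a)[[1,0]])-np.pi/2)
E
```

```text
slot c z90 [498.57559425  42.48212038  90.        ] ends dir
[506.03304038  78.54868978  90.        ] [491.15034333   6.45365574  90.        ] 73.61513842237123
slotyaw -0.203572123455394
lip top [498.88358878  42.31446952 111.        ]
[542.23990855  97.24318431] [516.67686046 -27.67228752] 127.50429220558576 -0.20185574926609284
[521.25496533 103.46591213] [494.89758198 -22.68935683] 128.87925954616364 -0.20596536785914377
[502.26022542 108.05875937] [477.32062596 -17.85879564] 128.36360185133722 -0.19553229734920907
[480.48860231 111.08366646] [454.32210407 -14.1780771 ] 127.96558143046128 -0.20593322089467558
lip scene [499.49619545  46.40644063 111.        ]
[478.0153853  -17.29802403] [503.5286206  108.96284504] 128.81277978267488 -0.19938287833675972
[493.27219173 -21.27607487] [520.75106896 104.68256102] 128.9211644815044 -0.21479261242617564
```

```bash
python3 - <<'E'
from h import *
from scipy.optimize import minimize
t=grab("top"); s=grab("scene")
def mask(d,x0,y0,x1,y1,th):
    f=cv2.GaussianBlur(d['frame'],(0,0),.01).max(2).astype(float)
    m=np.zeros(f.shape); m[y0:y1,x0:x1]=np.clip((th+15-f[y0:y1,x0:x1])/30,0,1); return m
def box(c,h,yaw,tx=0,ty=0):
    g=np.array([[i,j,k] for i in(-1,1) for j in(-1,1) for k in(-1,1)])*h
    return g
mt=mask(t,128,208,153,232,50); ms=mask(s,366,205,395,236,55)
print(mt.sum(),ms.sum())
def pinpts(p):
    x,y,yaw,ax,ay=p  # grip centre xy, tilt
    Rm=R.from_euler('xyz',[ax,ay,yaw]).as_matrix()
    g=[[i*w,j*h,k*z] for i in(-1,1) for j in(-1,1) for k in(-1,1) for w,h,z in((18,8,18),(13,8,23))]
    return np.array(g)@Rm.T+np.array([x,y,129])
def rend(d,P):
    q=proj(d,P); hull=cv2.convexHull(q.astype(np.float32))[:,0]
    im=np.zeros((384,512),np.uint8); 
    S=8
    x0,y0=np.floor(hull.min(0)).astype(int)-8; 
    sub=np.zeros((70*S,70*S),np.uint8)
    cv2.fillConvexPoly(sub,np.round((hull+.5-[x0,y0])*S).astype(np.int32),255)
    im[y0:y0+70,x0:x0+70]=cv2.resize(sub,(70,70),interpolation=cv2.INTER_AREA)
    return im/255.
def fit(sel,p0,tilt=False):
    def c(q):
        p=list(q)+([] if tilt else [0,0])
        return sum(np.abs(rend(d,pinpts(p))-m).sum() for d,m in sel)
    best=None
    for k in range(6):
        q0=np.array(p0)+np.random.default_rng(k).normal(0,1,len(p0))*([4,4,.15]+[.03]*(len(p0)-3))
        r=minimize(c,q0,method='Nelder-Mead',options=dict(xatol=1e-3,fatol=1e-3,maxiter=3000,initial_simplex=np.vstack([q0]+[q0+np.eye(len(p0))[i]*([5,5,.2,.04,.04][i]) for i in range(len(p0))])))
        if best is None or r.fun<best.fun: best=r
    return best.x,best.fun
# initial: centre from top
p=atz(t,142,219.5,129);print(p)
a=atz(t,141.2,211.5,152);b=atz(t,133.2,225,152);yw=np.arctan2(*(a-b)[[1,0]]);print('yaw',yw)
p0=[p[0],p[1],yw]
print('top',fit([(t,mt)],p0)); print('scene',fit([(s,ms)],p0)); print('both',fit([(t,mt),(s,ms)],p0))
print('both tilt',fit([(t,mt),(s,ms)],p0+[0,0],True))
for c in((33.5,22.2),(26.5,38)): print('bar',atz(t,120+c[0]-.45,190+c[1]-.45,86))
for c in((27,11.5),(52.5,23.2),(39.5,49.2)): print('rest',atz(t,120+c[0]-.45,190+c[1]-.45,60))
for c in((290,325),(442,460),(610,385)): print('rest s',atz(s,310+c[0]/7-.43,195+c[1]/7-.43,60))
E
```

```text
195.43333333333334 318.9666666666667
[494.27650394 292.49150091 129.        ]
yaw -0.49251128541800604
top (array([494.86807069, 291.80048406,  -0.73183088]), np.float64(39.009803921568626))
scene (array([ 4.93168563e+02,  2.92285312e+02, -2.85788351e-01]), np.float64(34.21372549019608))
both (array([ 4.94251724e+02,  2.92474216e+02, -2.90548092e-01]), np.float64(86.8))
both tilt (array([ 4.94279966e+02,  2.92316936e+02, -3.14923039e-01,  1.27024718e-03,
        4.64277578e-02]), np.float64(86.62745098039215))
bar [513.78579918 282.62452863  86.        ]
bar [476.18178256 297.34794357  86.        ]
rest [540.55484339 308.62781876  60.        ]
rest [513.33518789 244.44807526  60.        ]
rest [449.73033014 273.21111563  60.        ]
rest s [512.46165105 246.2420469   60.        ]
rest s [539.88952943 309.00334508  60.        ]
rest s [476.4034422  337.51825232  60.        ]
```

```bash
python3 - <<'E'
from h import *
t=grab("top"); s=grab("scene")
for z in(0,10): print('pink base',z,atz(s,322.5,286,z))
for z in(40,80,140,150): print('pink top',z,atz(t,166,162,z)[:2],atz(s,329,235,z)[:2])
print('jar',atz(t,137,149,85),atz(s,360,296,85))
print('bowl',atz(t,268.3,141.2,168),atz(s,225,202,168))
f=t['frame'];crop(f,115,125,200,195,9,"pics/t_jar.png")
E
```

```text
pink base 0 [615.59586832 238.84906578   0.        ]
pink base 10 [624.16904873 242.26561505  10.        ]
pink top 40 [641.76492423 271.36342652] [502.56306014 188.68814697]
pink top 80 [634.64864763 259.30147408] [546.84202699 206.68077157]
pink top 140 [623.97423274 241.20854542] [613.26047726 233.66970849]
pink top 150 [622.19516359 238.19305731] [624.33021898 238.16786464]
jar [664.20226769 329.8011075   85.        ] [667.57018492 333.42079711  85.        ]
bowl [668.59780703  12.31505176 168.        ] [684.42263219  29.03606477 168.        ]
```

View pics/t_jar.png

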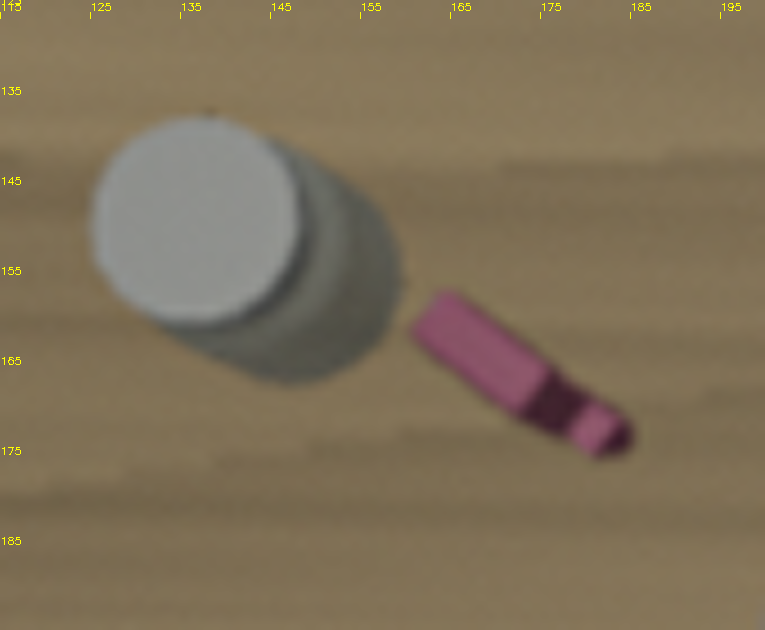

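```bash
cat >> h.py <<'E'
def plan(x,y,z,yawdeg_target=None,meas=None):
    st=ctrl.read_state(); p=st['eef_pos']; Rm=R.from_euler('xyz',st['tool_rot']).as_matrix()
    d=np.array([x,y,z])-p
    print('pos',p.round(1),'rot',st['tool_rot'].round(4),'F',st['force'].round(1),'w',round(st['width'],1),'t',st['clock'])
    print('q',st['qpos'].round(3))
    print('travel cm',(Rm.T@d/10).round(2))
    if yawdeg_target is not None:
        dy=(yawdeg_target-st['tool_rot'][2]+np.pi)%(2*np.pi)-np.pi
        print('twist deg',-np.degrees(dy))
E
python3 -c "
from h import *
plan(494.5,291.8,256,2.742)"
```

```text
pos [222.2 610.9 256.3] rot [ 3.1415 -0.      2.7927] F [ 0.9 -0.8 -0.1] w 85.4 t 0.6
q [-1.288  0.628  0.039  1.517 -0.027  0.996 -0.02 ]
travel cm [-3.650e+01 -2.068e+01  3.000e-02]
twist deg 2.9053394739324068
```

```bash
python3 -m inch '{"travel":[[-2,-1.1,0],[-5,-2.8,0],[-8.3,-4.7,0],[-11.6,-6.6,0],[-14.9,-8.4,0],[-18.2,-10.3,0],[-21.5,-12.2,0],[-24.8,-14,0],[-28.1,-15.9,0],[-31.4,-17.8,0]],"twist":[0.3,0.6,0.9,1.2,1.5,1.8,2.1,2.4,2.7,2.9],"fingers":[6,6,6,6,6,6,6,6,6,6]}'; python3 -c "
from h import *
plan(494.5,291.8,175,2.742)"
```

```text
clock: 1.43
eef_pos: [457.4, 334.8, 256.6]
tool_rot: [3.141, 0.0, 2.742]
force: [0.9, 0.6, 0.0]
width: 60.4
pos [457.4 334.8 256.6] rot [3.1411e+00 2.0000e-04 2.7421e+00] F [0.9 0.6 0. ] w 60.4 t 1.4333
q [-0.719  0.508  0.057  1.756 -0.036  0.879  0.525]
travel cm [-5.09 -2.53  8.16]
twist deg 0.007283236162183889
```

```bash
python3 -m inch '{"travel":[[-1.7,-0.8,0],[-3.4,-1.7,0.5],[-5.1,-2.5,1.5],[-5.1,-2.5,3],[-5.1,-2.5,4.5],[-5.1,-2.5,6],[-5.1,-2.5,7],[-5.1,-2.5,7.5],[-5.1,-2.5,7.5],[-5.1,-2.5,7.5]],"twist":[0,0,0,0,0,0,0,0,0,0],"fingers":[6,6,6,6,6,6,6,6,6,6]}'; python3 -c "
from h import *
plan(494.5,291.8,137,2.742)
t=grab('top')['frame']; s=grab('scene')['frame']
crop(t,110,180,190,250,9,'pics/t1.png'); crop(s,340,160,420,260,6,'pics/s1.png')"
```

```text
clock: 2.27
eef_pos: [493.8, 293.7, 181.6]
tool_rot: [3.141, 0.0, 2.742]
force: [-0.1, -0.3, 0.3]
width: 59.7
pos [493.8 293.7 181.6] rot [3.1412e+00 2.0000e-04 2.7424e+00] F [-0.1 -0.3  0.3] w 59.7 t 2.2667
q [-0.618  0.614  0.05   1.809 -0.044  0.72   0.628]
travel cm [-0.13 -0.15  4.46]
twist deg 0.020691924217724755
```

View pics/t1.png

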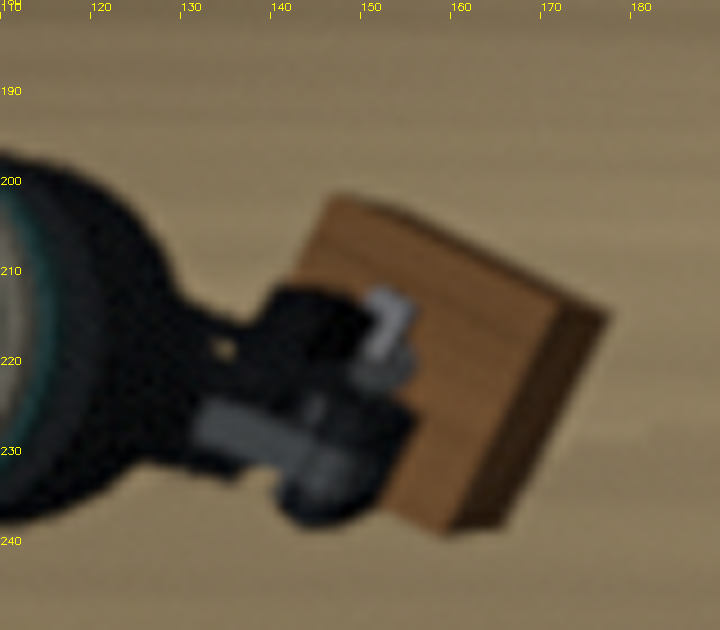

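View pics/s1.png

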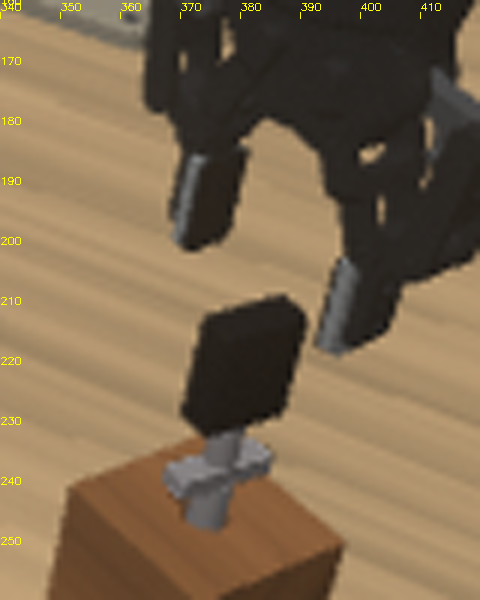

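```bash
python3 -m inch '{"travel":[[0,-0.1,0.5],[0,-0.1,1.5],[0,-0.1,2.5],[0,-0.1,3.5],[0,-0.1,4.1],[0,-0.1,4.1],[0,-0.1,4.1],[0,-0.1,4.1],[0,-0.1,4.1],[0,-0.1,4.1]],"twist":[0,0,0,0,0,0,0,0,0,0],"fingers":[6,6,6,6,6,6,6,4,3,2]}'; python3 -m inch '{"travel":[[0,0,0],[0,0,0],[0,0,0],[0,0,0],[0,0,0],[0,0,0],[0,0,0],[0,0,0],[0,0,0],[0,0,0]],"twist":[0,0,0,0,0,0,0,0,0,0],"fingers":[1,0.5,0,0,0,0,0,0,0,0]}'; python3 -c "
from h import *
plan(494.5,291.8,137,2.742)
t=grab('top')['frame']; s=grab('scene')['frame']
crop(s,330,160,420,260,6,'pics/s2.png')"
```

```text
clock: 3.2
eef_pos: [493.6, 292.7, 140.7]
tool_rot: [3.141, 0.0, 2.742]
force: [0.8, -0.1, 0.6]
width: 24.3
clock: 4.03
eef_pos: [493.5, 292.6, 140.7]
tool_rot: [3.141, 0.0, 2.742]
force: [-0.5, -0.0, 5.8]
width: 15.5
pos [493.5 292.6 140.7] rot [3.1410e+00 4.0000e-04 2.7421e+00] F [-0.5 -0.   5.8] w 15.5 t 4.0333
q [-0.613  0.671  0.045  1.841 -0.047  0.629  0.632]
travel cm [-0.12 -0.04  0.37]
twist deg 0.005895265946686879
```

View pics/s2.png

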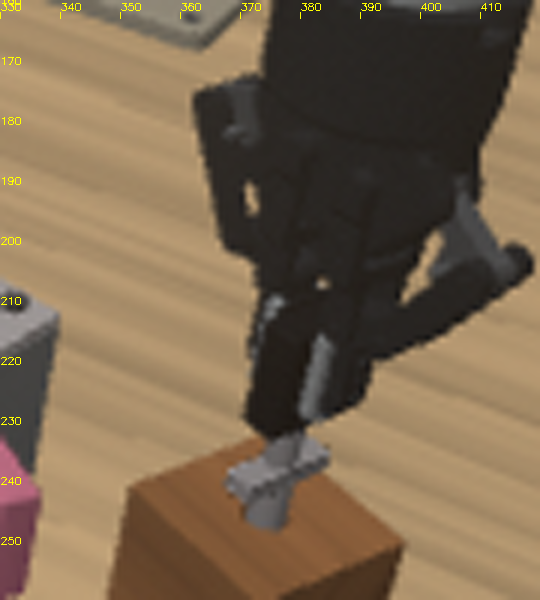

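```bash
python3 -m inch '{"travel":[[0,0,-0.5],[0,0,-1.5],[0,0,-3],[0,0,-5],[0,0,-7],[0,0,-9],[0,0,-11],[0,0,-12.5],[0,0,-13],[0,0,-13]],"twist":[0,0,0,0,0,0,0,0,0,0],"fingers":[0,0,0,0,0,0,0,0,0,0]}'; python3 -c "
from h import *
plan(498.8,43.5,265,1.367)
t=grab('top')['frame']; s=grab('scene')['frame']
crop(s,320,130,420,250,5,'pics/s3.png')
crop(t,80,170,180,250,7,'pics/t3.png')"
```

```text
clock: 4.97
eef_pos: [493.7, 292.7, 271.7]
tool_rot: [3.139, 0.001, 2.742]
force: [0.7, 0.1, -2.6]
width: 15.3
pos [493.7 292.7 271.7] rot [3.1394e+00 1.5000e-03 2.7421e+00] F [ 0.7  0.1 -2.6] w 15.3 t 4.9667
q [-0.624  0.5    0.061  1.72  -0.037  0.92   0.623]
travel cm [-10.16 -22.77   0.64]
twist deg 78.78702532878481
```

View pics/s3.png

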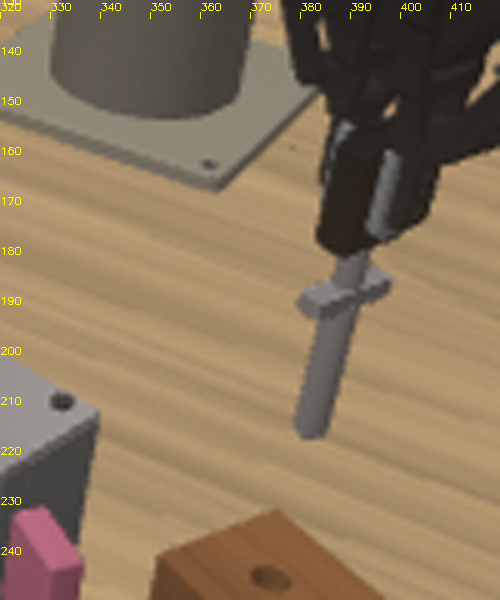

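View pics/t3.png

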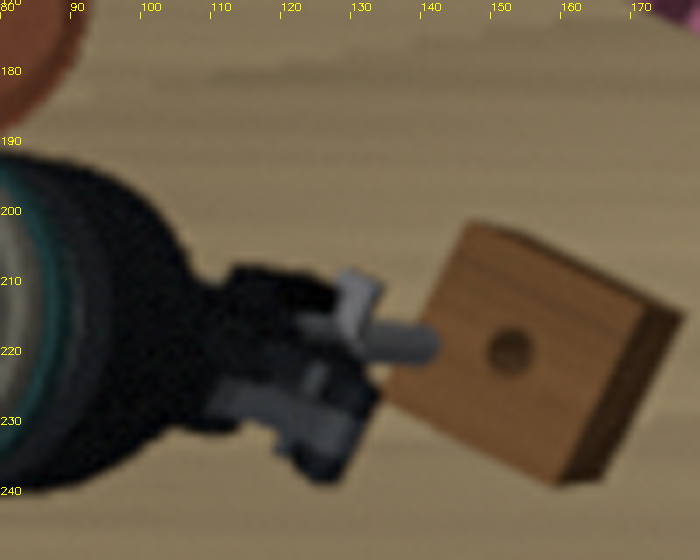

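```bash
python3 -c "
from h import *
t=grab('top'); s=grab('scene')
print('tip top',atz(t,80+424/7-.4,170+343/7-.4,141),'scene',atz(s,320+311/5-.4,130+431/5-.4,141))
print(proj(t,[[493.7,292.7,141],[493.7,292.7,215]]),proj(s,[493.7,292.7,141]))
"
```

```text
tip top [495.99614047 292.34724665 141.        ] scene [491.73943253 292.51338718 141.        ]
[[139.95697586 219.63628027]
 [126.60046997 218.81637856]] [[381.52563998 216.29251832]]
```

```bash
python3 -c "
from h import *
plan(493.5,18.5,265,1.367)"
python3 -m inch '{"travel":[[-0.5,-1,0],[-1.5,-3,0],[-2.7,-6,0.1],[-4,-9,0.2],[-5.3,-12,0.3],[-6.6,-15,0.4],[-7.9,-18,0.5],[-9.2,-21,0.6],[-10.5,-23.5,0.6],[-11.1,-25,0.6]],"twist":[5,12,19,26,33,40,47,54,61,68],"fingers":[0,0,0,0,0,0,0,0,0,0]}';python3 -c "
from h import *
plan(493.5,18.5,265,1.367)"
```

```text
pos [492.5 292.1 269. ] rot [-3.1394e+00 -1.6000e-03  2.7422e+00] F [-0.3 -0.3 -2.1] w 15.2 t 5.1667
q [-0.624  0.503  0.061  1.723 -0.037  0.919  0.623]
travel cm [-10.73 -25.16   0.44]
twist deg 78.79128758959851
clock: 6.0
eef_pos: [497.8, 14.9, 263.7]
tool_rot: [-3.141, 0.002, 1.545]
force: [0.4, 0.0, -2.2]
width: 15.3
pos [497.8  14.9 263.7] rot [-3.1405e+00  2.3000e-03  1.5450e+00] F [ 0.4  0.  -2.2] w 15.3 t 6.0
q [-0.38   0.429  0.414  1.931 -0.226  0.828  0.128]
travel cm [ 0.35 -0.44 -0.13]
twist deg 10.201448566913646
```

```bash
python3 -m inch '{"travel":[[0.2,-0.2,0],[0.3,-0.3,0],[0.3,-0.4,0],[0.3,-0.4,0],[0.3,-0.4,0],[0.3,-0.4,0],[0.3,-0.4,0],[0.3,-0.4,0],[0.3,-0.4,0],[0.3,-0.4,0]],"twist":[5,10.2,10.2,10.2,10.2,10.2,10.2,10.2,10.2,10.2],"fingers":[0,0,0,0,0,0,0,0,0,0]}';python3 -c "
from h import *
plan(493.5,18.5,265,1.367)
t=grab('top')['frame']; s=grab('scene')['frame']
crop(t,215,180,295,245,9,'pics/t4.png')
crop(s,240,120,330,220,6,'pics/s4.png')
plan(493.5,18.5,265,1.367)"
```

```text
clock: 6.83
eef_pos: [494.4, 22.0, 264.3]
tool_rot: [3.142, -0.0, 1.378]
force: [-0.3, -0.0, -2.5]
width: 15.3
pos [494.4  22.  264.3] rot [ 3.1415 -0.      1.3776] F [-0.3 -0.  -2.5] w 15.3 t 6.8333
q [-0.427  0.43   0.46   1.94  -0.254  0.829 -0.023]
travel cm [-0.36 -0.02 -0.07]
twist deg 0.6057327340384662
pos [494.4  22.1 264.3] rot [ 3.1416e+00 -1.0000e-04  1.3774e+00] F [ 0.1  0.9 -2.7] w 15.3 t 6.9333
q [-0.427  0.43   0.46   1.94  -0.254  0.829 -0.023]
travel cm [-0.36 -0.02 -0.07]
twist deg 0.5984155164279162
```

View pics/t4.png

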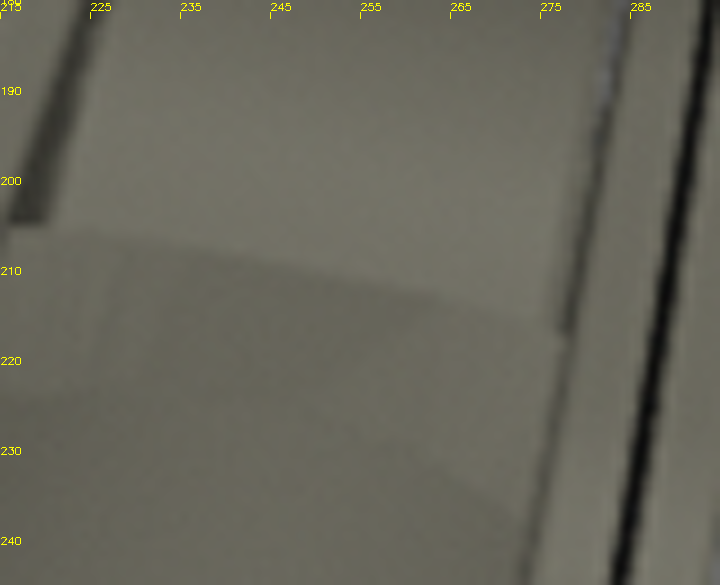

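View pics/s4.png

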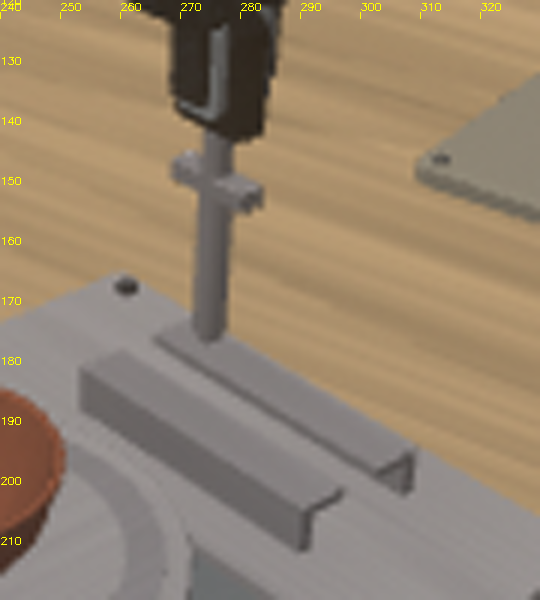

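```bash
python3 -c "
from h import *
s=grab('scene')
e=np.array([np.cos(-.204),np.sin(-.204)])
for u,v in((207,334),(208,336)):
  p=atz(s,240+u/6-.42,120+v/6-.42,133.6); print(p,p[:2]@e,p[:2]@[-e[1],e[0]],np.array([499.,44])@e,np.array([499.,44])@[-e[1],e[0]])
print(proj(s,[494.4,22.1,133.6]))
"
```

```text
[491.21832653  18.81237603 133.6       ] 477.2212922359995 117.93722077970834 479.73889511420623 144.17902938569338
[492.22294249  20.00508086 133.6       ] 477.9634488611326 119.30871688491285 479.73889511420623 144.17902938569338
[[274.44398677 176.23846991]]
```

```bash
python3 -m inch '{"travel":[[-0.2,0,0],[-0.4,0,0],[-0.4,0,0.5],[-0.4,0,1.2],[-0.4,0,1.9],[-0.4,0,2.6],[-0.4,0,3.3],[-0.4,0,3.8],[-0.4,0,3.8],[-0.4,0,3.8]],"twist":[0.6,0.6,0.6,0.6,0.6,0.6,0.6,0.6,0.6,0.6],"fingers":[0,0,0,0,0,0,0,0,0,0]}';python3 -c "
from h import *
s=grab('scene')['frame']
crop(s,240,120,330,220,6,'pics/s5.png')
plan(493.6,18,180,1.367)"
```

```text
clock: 7.82
eef_pos: [493.4, 18.1, 225.9]
tool_rot: [-3.141, 0.0, 1.367]
force: [-0.1, -0.7, -1.3]
width: 15.4
pos [493.7  18.1 226.3] rot [3.1416e+00 1.0000e-04 1.3668e+00] F [-1.1  0.1 -2.5] w 15.2 t 7.8667
q [-0.395  0.482  0.433  1.986 -0.295  0.734  0.011]
travel cm [-0.01 -0.01  4.63]
twist deg -0.01413096011319611
```

View pics/s5.png

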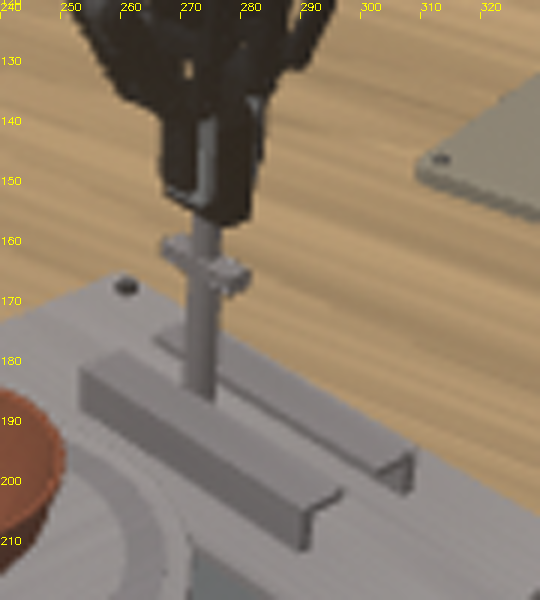

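```bash
python3 -m inch '{"travel":[[0,0,0.3],[0,0,0.8],[0,0,1.3],[0,0,1.8],[0,0,2.3],[0,0,2.8],[0,0,3.3],[0,0,3.8],[0,0,4.3],[0,0,4.5]],"twist":[0,0,0,0,0,0,0,0,0,0],"fingers":[0,0,0,0,0,0,0,0,0,0]}';python3 -c "
from h import *
plan(493.6,18,180,1.367)"
```

```text
clock: 8.7
eef_pos: [493.2, 18.1, 180.5]
tool_rot: [-3.141, 0.0, 1.367]
force: [-0.8, 0.6, -1.8]
width: 15.3
pos [493.2  18.1 180.5] rot [-3.1405e+00  3.0000e-04  1.3668e+00] F [-0.8  0.6 -1.8] w 15.3 t 8.7
q [-0.358  0.551  0.387  2.031 -0.345  0.623  0.056]
travel cm [-0.01  0.04  0.05]
twist deg -0.009750581421123644
```

```bash
python3 -m inch '{"travel":[[0,0,0.1],[0,0,0.2],[0,0,0.3],[0,0,0.4],[0,0,0.5],[0,0,0.6],[0,0,0.7],[0,0,0.8],[0,0,0.8],[0,0,0.8]],"twist":[0,0,0,0,0,0,0,0,0,0],"fingers":[0,0,0,0,0,0,0,0,0,0]}'
```

```text
clock: 9.53
eef_pos: [494.0, 18.1, 175.5]
tool_rot: [3.14, -0.002, 1.366]
force: [-4.0, 0.2, 20.5]
width: 15.2
```

```bash
python3 -m inch '{"travel":[[0.1,0,0],[0.2,0,0],[0.3,0,0],[0.4,0,0],[0.5,0,0],[0.6,0,0],[0.7,0,0],[0.8,0,0],[0.9,0,0],[0.9,0,0]],"twist":[0,0,0,0,0,0,0,0,0,0],"fingers":[0,0,0,0,0,0,0,0,0,0]}'
```

```text
clock: 10.37
eef_pos: [495.6, 25.4, 175.0]
tool_rot: [3.14, 0.001, 1.366]
force: [-4.1, -1.9, 15.1]
width: 15.4
```

```bash
python3 -m inch '{"travel":[[0.1,0,0],[0.2,0,0],[0.3,0,0],[0.4,0,0],[0.5,0,0],[0.6,0,0],[0.7,0,0],[0.8,0,0],[0.9,0,0],[0.9,0,0]],"twist":[0,0,0,0,0,0,0,0,0,0],"fingers":[0,0,0,0,0,0,0,0,0,0]}'
```

```text
clock: 11.2
eef_pos: [497.3, 34.1, 174.2]
tool_rot: [3.141, 0.002, 1.366]
force: [-1.5, -2.6, 7.5]
width: 15.6
```

```bash
python3 -c "
from h import *
plan(499,44,170,1.367)"
```

```text
pos [497.3  34.1 174.2] rot [3.1406e+00 1.5000e-03 1.3660e+00] F [-1.5 -2.6  7.5] w 15.6 t 11.2
q [-0.387  0.566  0.384  2.025 -0.353  0.613  0.03 ]
travel cm [ 1.01 -0.03  0.42]
twist deg -0.056759486299895245
```

```bash
python3 -m inch '{"travel":[[0.1,0,0.1],[0.2,0,0.1],[0.3,0,0.1],[0.4,0,0.1],[0.5,0,0.1],[0.6,0,0.1],[0.7,0,0.1],[0.8,0,0.1],[0.9,0,0.1],[0.9,0,0.1]],"twist":[0,0,0,0,0,0,0,0,0,0],"fingers":[0,0,0,0,0,0,0,0,0,0]}';python3 -c "
from h import *
s=grab('scene')['frame']
crop(s,240,120,330,220,6,'pics/s6.png')"
```

```text
clock: 12.03
eef_pos: [499.5, 42.8, 173.2]
tool_rot: [3.14, 0.002, 1.366]
force: [-2.6, -2.9, 6.9]
width: 15.5
```

View pics/s6.png

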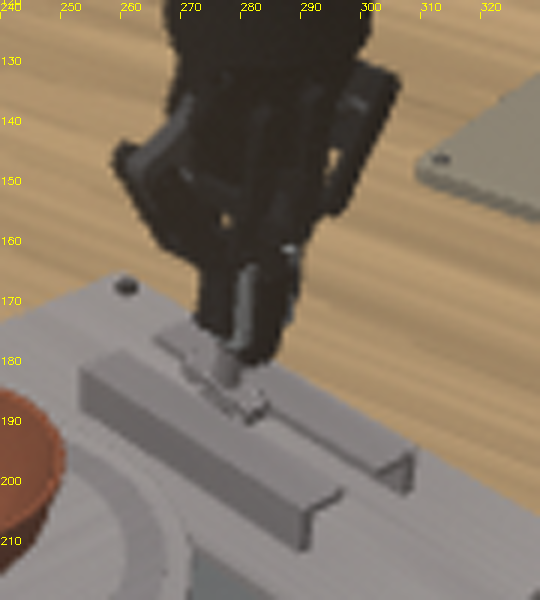

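```bash
python3 -c "
from h import *
s=grab('scene');
crop(s['frame'],255,150,305,200,14,'pics/s7.png')
e=np.array([.203,.979,0])
for th in(0,.06,.12):
  d=lambda h:np.array([499.5,42.8,164.5])-h*(np.cos(th)*np.array([0,0,1])+np.sin(th)*e)
  a=np.cos(th)*e-np.sin(th)*np.array([0,0,1])
  c=d(164.5-121); print(th,proj(s,[c-20*a,c,c+20*a]).round(1).tolist())
"
```

```text
0 [[274.4, 180.9], [280.1, 184.4], [285.9, 187.9]]
0.06 [[273.7, 180.0], [279.3, 183.9], [285.1, 187.8]]
0.12 [[273.0, 179.1], [278.6, 183.4], [284.3, 187.7]]
```

View pics/s7.png

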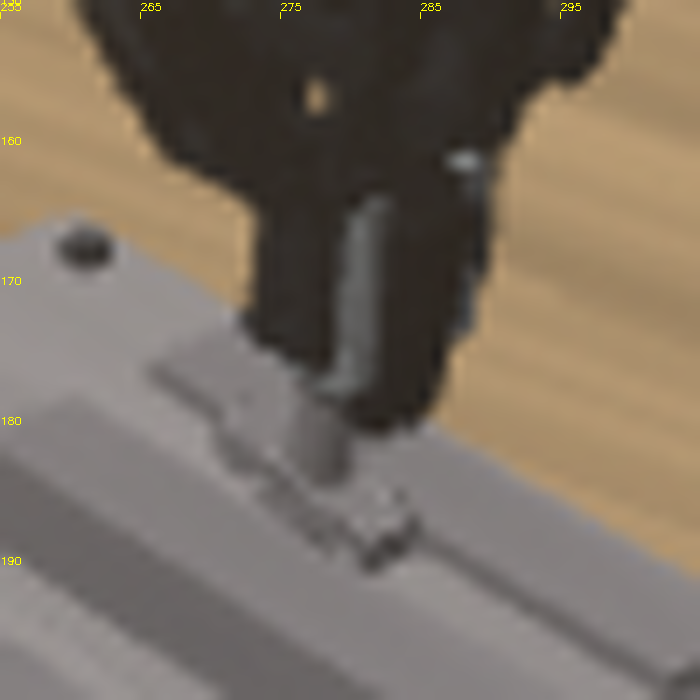

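```bash
cat >> h.py <<'E'
def overlay(s,gp,ths,x0,y0,x1,y1,S,name,e=np.array([.203,.979,0]),hg=121):
    # gp: grasp point world; pin axis tilted th: tip displaced by -sin(th)*e ; hg: height of grasp above tip
    cols=[(0,255,0),(0,0,255),(255,128,0),(255,0,255)]
    base=cv2.resize(s['frame'][y0:y1,x0:x1,::-1],None,fx=S,fy=S,interpolation=cv2.INTER_CUBIC)
    outs=[base.copy()]
    zz=np.array([0,0,1.]); f=np.cross(zz,e)
    for th,c in zip(ths,cols):
        a=np.cos(th)*zz+np.sin(th)*e; ex=np.cos(th)*e-np.sin(th)*zz
        im=base.copy(); tip=gp-hg*a
        def L(P,Q):
            q=(proj(s,[P,Q])-[x0,y0]+.5)*S; cv2.line(im,*[tuple(int(v) for v in r) for r in q],c,1)
        def bx(z0,z1,w,h):
            k=[tip+ex*i*w+f*j*h for i,j in((-1,-1),(1,-1),(1,1),(-1,1))]
            for i in range(4):
                L(k[i]+a*z0,k[(i+1)%4]+a*z0);L(k[i]+a*z1,k[(i+1)%4]+a*z1);L(k[i]+a*z0,k[i]+a*z1)
        bx(67,76,20,6); bx(96,142,18,8); bx(0,67,7,7)
        outs.append(im)
    cv2.imwrite(name,np.hstack(outs))
E
python3 -c "
from h import *
s=grab('scene'); p=ctrl.read_state()['eef_pos']; print(p)
overlay(s,p-[0,0,6],[0,.19],255,150,295,200,6,'pics/ov1.png',hg=124.7)
print(proj(s,[499,43,111]))
"
```

```text
[499.45448408  42.71638186 173.175244  ]
[[280.01988169 187.74624637]]
```

View pics/ov1.png

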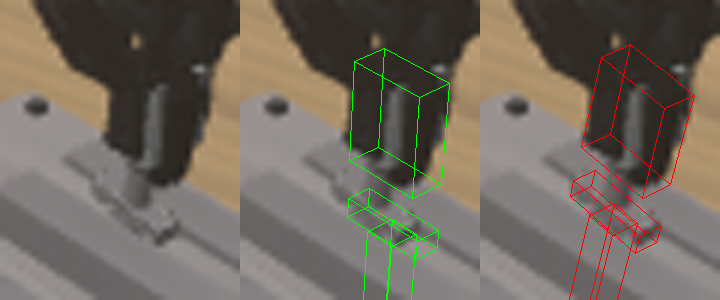

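```bash
python3 -m inch '{"travel":[[-0.3,0,0],[-0.6,0,0],[-0.9,0,0],[-1.2,0,0],[-1.5,0,0],[-1.7,0,0],[-1.9,0,0],[-2,0,0],[-2,0,0],[-2,0,0]],"twist":[0,0,0,0,0,0,0,0,0,0],"fingers":[0,0,0,0,0,0,0,0,0,0]}';python3 -c "
from h import *
s=grab('scene'); p=ctrl.read_state()['eef_pos']; print(p)
overlay(s,p-[0,0,6],[0],250,145,290,195,8,'pics/ov2.png',hg=124.7)
"
```

```text
clock: 13.02
eef_pos: [496.5, 26.5, 173.5]
tool_rot: [3.139, -0.003, 1.368]
force: [1.5, 3.7, 8.3]
width: 15.6
[496.5281025   26.49356483 173.45613999]
```

View pics/ov2.png

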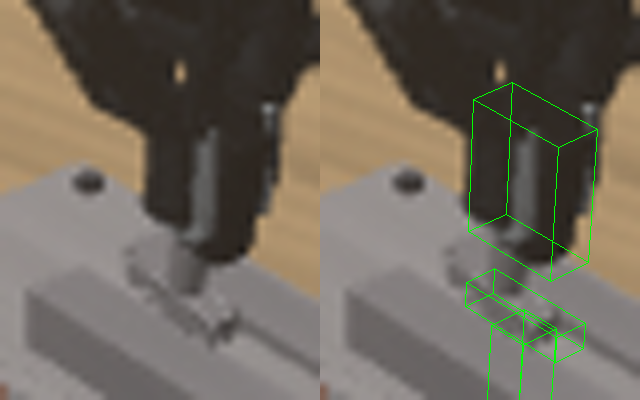

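```bash
python3 -m inch '{"travel":[[0,0,-0.4],[0,0,-0.8],[-0.2,0,-1.2],[-0.4,0,-1.2],[-0.6,0,-1.2],[-0.8,0,-1.2],[-0.8,0,-1.2],[-0.8,0,-1.2],[-0.8,0,-1.2],[-0.8,0,-1.2]],"twist":[0,0,0,0,0,0,0,0,0,0],"fingers":[0,0,0,0,0,0,0,0,0,0]}';python3 -c "
from h import *
s=grab('scene'); p=ctrl.read_state()['eef_pos']; print(p)
overlay(s,p-[0,0,6],[0,0.08,-.08],250,135,290,195,8,'pics/ov3.png',hg=122.5)
"
```

```text
clock: 13.9
eef_pos: [493.6, 19.0, 184.6]
tool_rot: [-3.142, -0.002, 1.368]
force: [1.5, 5.2, -0.8]
width: 15.3
[493.66000602  19.01375494 184.62581269]
```

View pics/ov3.png

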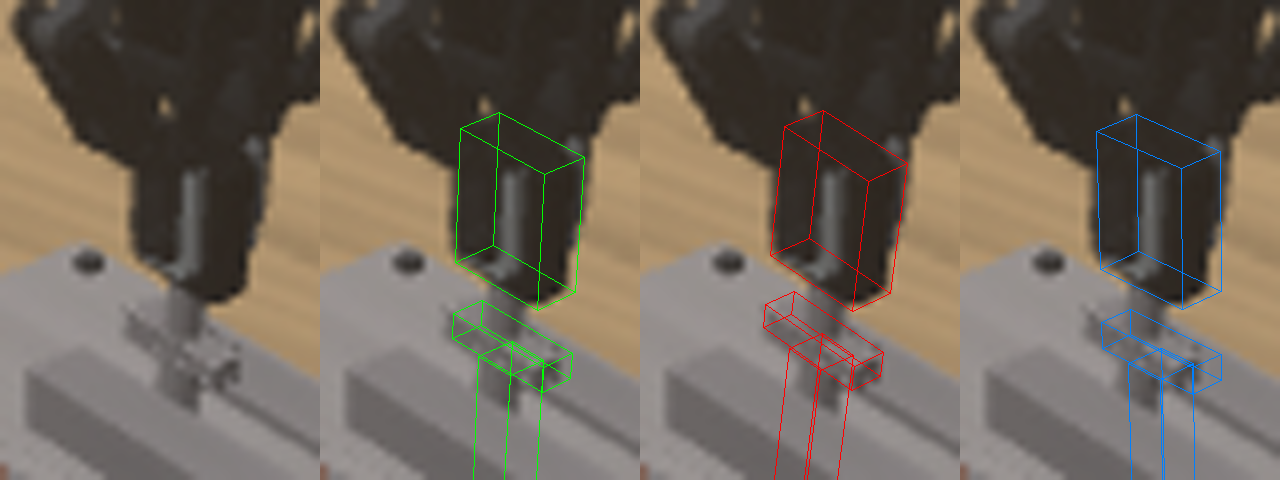

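```bash
python3 -m inch '{"travel":[[0,0,-0.4],[0,0,-0.8],[0,0,-1.2],[0,0,-1.6],[0,0,-2],[0,0,-2.4],[0,0,-2.6],[0,0,-2.6],[0,0,-2.6],[0,0,-2.6]],"twist":[0,0,0,0,0,0,0,0,0,0],"fingers":[0,0,0,0,0,0,0,0,0,0]}';python3 -c "
from h import *
s=grab('scene'); p=ctrl.read_state(); print(p['eef_pos'],p['force'],p['torque']); p=p['eef_pos']
overlay(s,p-[0,0,6],[0,0.08,-.08],250,135,290,195,8,'pics/ov4.png',hg=122.5)
"
```

```text
clock: 14.78
eef_pos: [493.4, 18.1, 210.8]
tool_rot: [-3.142, -0.002, 1.367]
force: [0.4, 5.7, 1.8]
width: 15.3
[493.43947273  18.07264592 210.82759369] [-0.23430504  5.02718216  0.10874945] [ 1.82151472 -0.02012669 -0.02340969]
```

View pics/ov4.png

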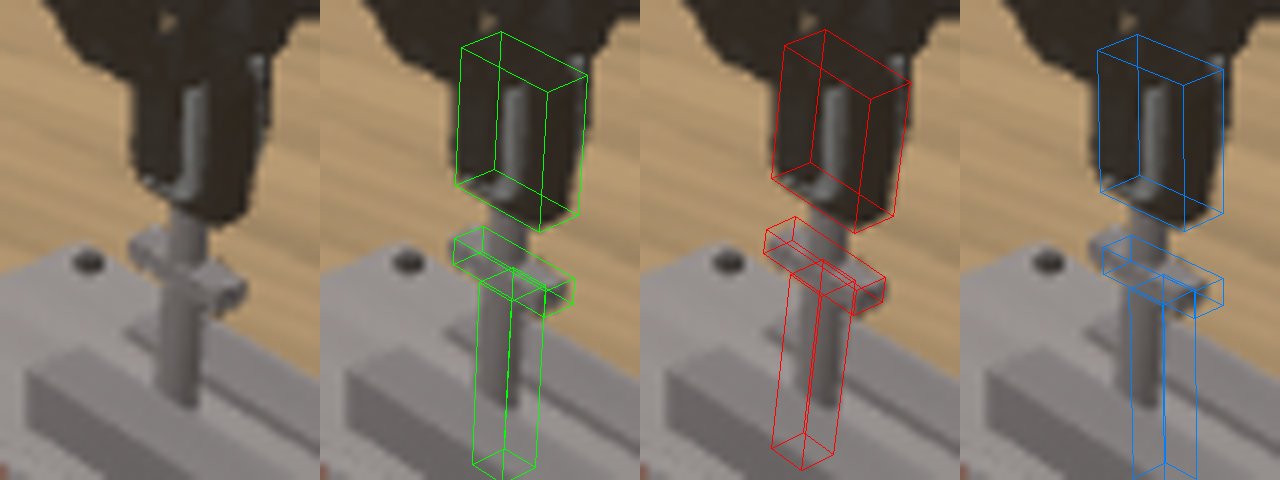

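```bash
python3 -m inch '{"travel":[[-0.2,0,0],[-0.4,0,0],[-0.6,0,0],[-0.7,0,0],[-0.7,0,0],[-0.7,0,0],[-0.3,0,0],[0,0,0],[0,0,0],[0,0,0]],"twist":[0,0,0,0,0,0,0,0,0,0],"fingers":[0,0,0,0,0,0,0,0,0,0]}';python3 -c "
from h import *
s=grab('scene'); p=ctrl.read_state(); print(p['eef_pos'],p['force'],p['torque']); p=p['eef_pos']
overlay(s,p-[0,0,6],[0,0.08,-.08],250,135,290,195,8,'pics/ov5.png',hg=122.5)
"
```

```text
clock: 15.67
eef_pos: [493.1, 16.6, 210.0]
tool_rot: [-3.141, 0.001, 1.367]
force: [0.8, -0.3, -1.4]
width: 15.3
[493.12806191  16.54274455 210.06629415] [ 0.76275018 -0.01506742 -1.44977163] [ 0.00966271  0.05084216 -0.00788496]
```

View pics/ov5.png

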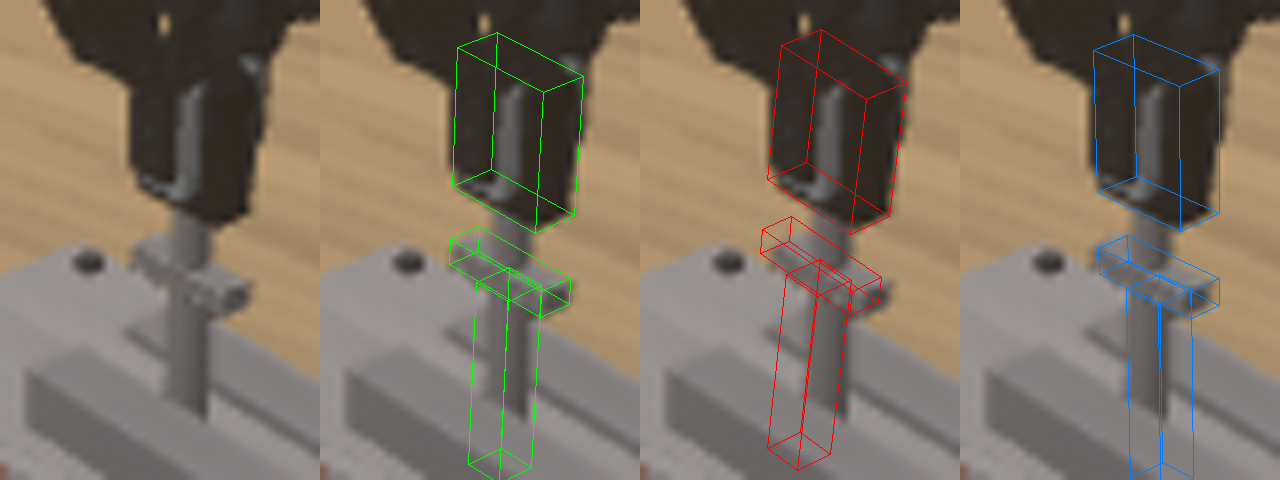

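```bash
python3 -m inch '{"travel":[[0,0,0.6],[0,0,1.2],[0,0,1.8],[0,0,2.4],[0,0,3.0],[0,0,3.4],[0,0,3.6],[0,0,3.8],[0,0,3.9],[0,0,3.9]],"twist":[0,0,0,0,0,0,0,0,0,0],"fingers":[0,0,0,0,0,0,0,0,0,0]}'
```

```text
clock: 16.55
eef_pos: [493.6, 16.8, 174.7]
tool_rot: [3.141, -0.003, 1.366]
force: [-7.3, -0.5, 37.1]
width: 15.5
```

```bash
python3 -m inch '{"travel":[[0,0,-0.4],[0,0,-0.7],[0.2,0,-0.7],[0.4,0,-0.7],[0.4,0,-0.6],[0.4,0,-0.4],[0.4,0,-0.2],[0.4,0,-0.1],[0.4,0,-0.1],[0.4,0,-0.1]],"twist":[0,0,0,0,0,0,0,0,0,0],"fingers":[0,0,0,0,0,0,0,0,0,0]}'
```

```text
clock: 17.38
eef_pos: [494.6, 21.0, 174.8]
tool_rot: [3.141, -0.002, 1.366]
force: [-6.9, 0.8, 29.9]
width: 15.4
```

```bash
python3 -m inch '{"travel":[[0,0,-0.4],[0,0,-0.6],[0.2,0,-0.6],[0.4,0,-0.6],[0.4,0,-0.5],[0.4,0,-0.3],[0.4,0,-0.1],[0.4,0,0],[0.4,0,0],[0.4,0,0]],"twist":[0,0,0,0,0,0,0,0,0,0],"fingers":[0,0,0,0,0,0,0,0,0,0]}'
```

```text
clock: 18.22
eef_pos: [495.4, 25.0, 174.8]
tool_rot: [3.141, -0.002, 1.366]
force: [-5.2, 0.8, 27.8]
width: 15.5
```

```bash
python3 -m inch '{"travel":[[0,0,-0.4],[0,0,-0.6],[0.2,0,-0.6],[0.4,0,-0.6],[0.4,0,-0.5],[0.4,0,-0.3],[0.4,0,-0.1],[0.4,0,0],[0.4,0,0],[0.4,0,0]],"twist":[0,0,0,0,0,0,0,0,0,0],"fingers":[0,0,0,0,0,0,0,0,0,0]}'
```

```text
clock: 19.05
eef_pos: [496.2, 29.0, 174.3]
tool_rot: [3.141, -0.002, 1.367]
force: [-4.1, 0.8, 23.9]
width: 14.9
```

```bash
python3 -m inch '{"travel":[[0,0,-0.4],[0,0,-0.6],[0.2,0,-0.6],[0.4,0,-0.6],[0.4,0,-0.5],[0.4,0,-0.3],[0.4,0,-0.1],[0.4,0,0],[0.4,0,0],[0.4,0,0]],"twist":[0,0,0,0,0,0,0,0,0,0],"fingers":[0,0,0,0,0,0,0,0,0,0]}'
```

```text
clock: 19.88
eef_pos: [496.6, 33.2, 172.2]
tool_rot: [-3.141, -0.0, 1.367]
force: [-0.6, 2.5, -2.0]
width: 15.2
```

```bash
python3 -m inch '{"travel":[[0,0,0.1],[0,0,0.2],[0,0,0.3],[0,0,0.4],[0.05,0,0.5],[0.1,0,0.6],[0.1,0,0.6],[0.1,0,0.6],[0.1,0,0.6],[0.1,0,0.6]],"twist":[0,0,0,0,0,0,0,0,0,0],"fingers":[0,0,0,0,0,0,0,0,0,0]}'
```

```text
clock: 20.72
eef_pos: [496.9, 33.9, 166.2]
tool_rot: [-3.142, -0.0, 1.367]
force: [1.0, 4.0, -4.4]
width: 15.0
```

Dropping freely into the pocket. I'll keep going down.

```bash
python3 -m inch '{"travel":[[0.05,0,0.2],[0.1,0,0.4],[0.1,0,0.6],[0.1,0,0.8],[0.1,0,1.0],[0.1,0,1.1],[0.1,0,1.2],[0.1,0,1.3],[0.1,0,1.3],[0.1,0,1.3]],"twist":[0,0,0,0,0,0,0,0,0,0],"fingers":[0,0,0,0,0,0,0,0,0,0]}';python3 -c "
from h import *
s=grab('scene'); p=ctrl.read_state(); print(p['eef_pos'],p['force'],p['torque'])
crop(s['frame'],240,140,330,220,8,'pics/s8.png')"
```

```text
clock: 21.55
eef_pos: [497.1, 34.6, 154.9]
tool_rot: [3.141, -0.001, 1.366]
force: [-2.7, 2.2, 17.1]
width: 15.2
[497.14331117  34.55129015 154.94555425] [-2.62157786  2.64429002 17.18938991] [ 0.84861871  0.93491507 -0.03313926]
```

View pics/s8.png

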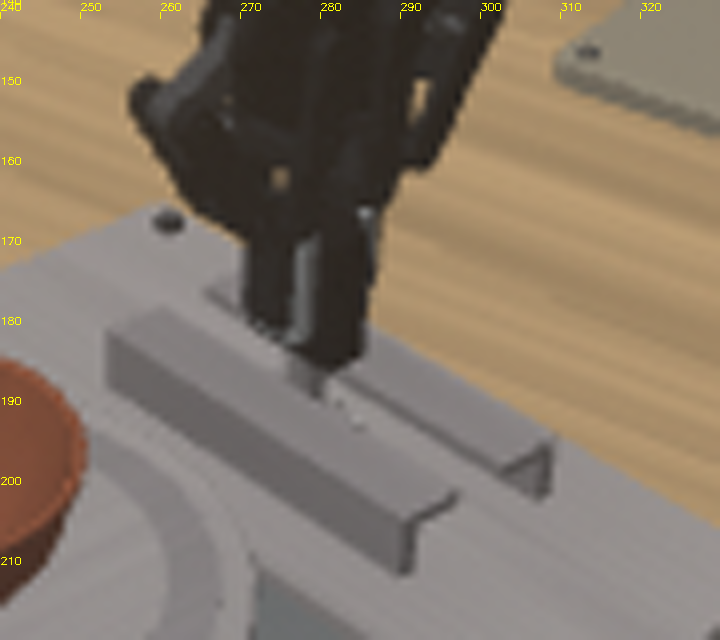

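```bash
python3 -m inch '{"travel":[[0,0,-0.15],[0,0,-0.25],[0,0,-0.25],[0,0,-0.25],[0,0,-0.25],[0,0,-0.25],[0,0,-0.25],[0,0,-0.25],[0,0,-0.25],[0,0,-0.25]],"twist":[0,3,8,14,20,26,32,38,44,50],"fingers":[0,0,0,0,0,0,0,0,0,0]}'
```

```text
clock: 22.43
eef_pos: [497.4, 34.8, 155.7]
tool_rot: [3.141, -0.0, 0.489]
force: [1.8, 2.7, -2.7]
width: 15.3
```

```bash
python3 -c "
from h import *
plan(497.1,34.6,155,-0.204)"
```

```text
pos [497.4  34.8 155.7] rot [ 3.1412e+00 -5.0000e-04  4.8900e-01] F [ 1.8  2.7 -2.7] w 15.3 t 22.4333
q [-0.529  0.649  0.613  2.043 -0.623  0.639 -0.577]
travel cm [-0.04  0.    0.07]
twist deg 39.70639515641738
```

```bash
python3 -m inch '{"travel":[[0,0,0],[0,0,0],[0,0,0],[0,0,0],[0,0,0],[0,0,0],[0,0,0],[0,0,0],[0,0,0],[0,0,0]],"twist":[6,12,18,24,30,35,39.5,39.5,39.5,39.5],"fingers":[0,0,0,0,0,0,0,0,0,0]}';python3 -c "
from h import *
plan(497.1,34.6,155,-0.204)
s=grab('scene')
crop(s['frame'],240,140,330,220,8,'pics/s9.png')"
```

```text
clock: 23.27
eef_pos: [497.1, 35.4, 155.7]
tool_rot: [-3.141, 0.0, -0.193]
force: [2.6, 4.3, -4.4]
width: 15.3
pos [497.1  35.4 155.7] rot [-3.1408e+00  3.0000e-04 -1.9290e-01] F [ 2.6  4.3 -4.4] w 15.3 t 23.2667
q [-0.638  0.713  0.805  2.046 -0.792  0.725 -1.085]
travel cm [0.02 0.08 0.07]
twist deg 0.6347395677693881
```

View pics/s9.png

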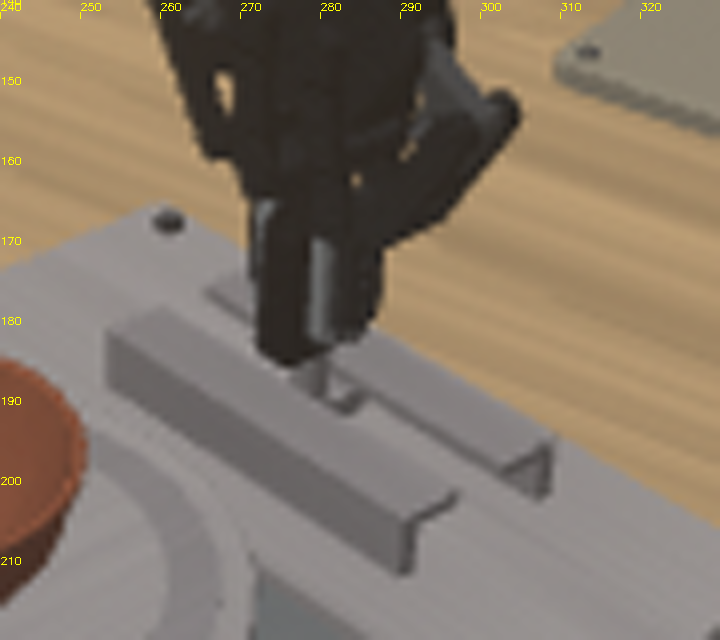

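```bash
python3 -m inch '{"travel":[[0,0,0.1],[0,0,0.1],[0,0,0.1],[0,0,0.1],[0,0,0.1],[0,0,0.1],[0,0,0.1],[0,0,0.1],[0,0,0.1],[0,0,0.1]],"twist":[0.5,0.5,0.5,0.5,0.5,0.5,0.5,0.5,0.5,0.5],"fingers":[0,0,1.5,1.8,2.2,2.6,3,3.5,4,4.5]}';python3 -c "
from h import *
plan(497.1,34.6,155,-0.204)
s=grab('scene')
crop(s['frame'],240,140,330,220,8,'pics/s10.png')"
```

```text
clock: 24.15
eef_pos: [496.9, 34.6, 154.8]
tool_rot: [3.141, 0.0, -0.204]
force: [-0.6, -0.0, -0.8]
width: 44.9
pos [496.9  34.6 154.8] rot [ 3.1413e+00  1.0000e-04 -2.0400e-01] F [-0.6 -0.  -0.8] w 44.9 t 24.15
q [-0.638  0.715  0.807  2.047 -0.796  0.724 -1.092]
travel cm [ 0.02 -0.   -0.02]
twist deg 0.0001447840095120233
```

View pics/s10.png

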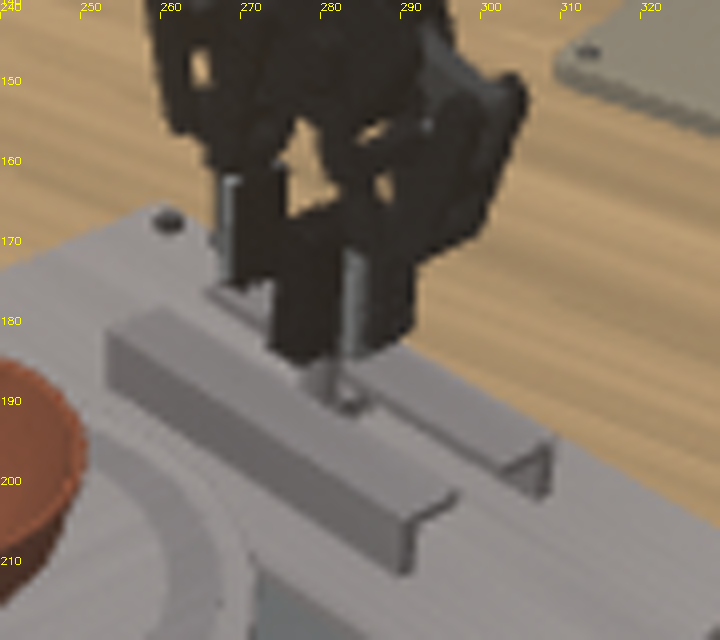

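Released, and the pin is still standing. I'll go straight up slowly, then check.

```bash
python3 -m inch '{"travel":[[0,0,-0.5],[0,0,-1.2],[0,0,-2],[0,0,-3],[0,0,-4.5],[0,0,-6],[0,0,-8],[0,0,-10],[0,0,-11],[0,0,-11]],"twist":[0,0,0,0,0,0,0,0,0,0],"fingers":[5,5.5,6,6,6,6,6,6,6,6]}'
python3 -m inch '{"travel":[[-1,0,0],[-2,0,0],[-4,0,0],[-6,0,0],[-7,0,0],[-7,0,0],[-7,0,0],[-7,0,0],[-7,0,0],[-7,0,0]],"twist":[0,0,0,0,0,0,0,0,0,0],"fingers":[6,6,6,6,6,6,6,6,6,6]}'
python3 -c "
from h import *
plan(497.1,34.6,265,-0.204)
s=grab('scene');t=grab('top')
cv2.imwrite('pics/s_end_full.png',s['frame'][:,:,::-1])
crop(s['frame'],240,140,330,220,8,'pics/s11.png')
crop(t['frame'],200,120,310,250,5,'pics/t11.png')
overlay(s,np.array([497.1,35,144.]),[0],250,140,310,210,6,'pics/ov11.png',e=np.array([.979,-.203,0]),hg=119)"
```

```text
clock: 25.03
eef_pos: [498.4, 34.5, 267.3]
tool_rot: [-3.14, -0.004, -0.204]
force: [0.4, 0.2, 0.4]
width: 60.0
clock: 25.87
eef_pos: [429.3, 48.6, 264.8]
tool_rot: [3.141, -0.001, -0.204]
force: [0.3, -0.2, -0.1]
width: 59.8
pos [429.3  48.6 264.8] rot [ 3.141e+00 -8.000e-04 -2.043e-01] F [ 0.3 -0.2 -0.1] w 59.8 t 25.8667
q [-0.901  0.488  1.048  2.098 -0.561  0.867 -1.297]
travel cm [ 6.93 -0.   -0.01]
twist deg -0.0156136760067512
```

View pics/s11.png

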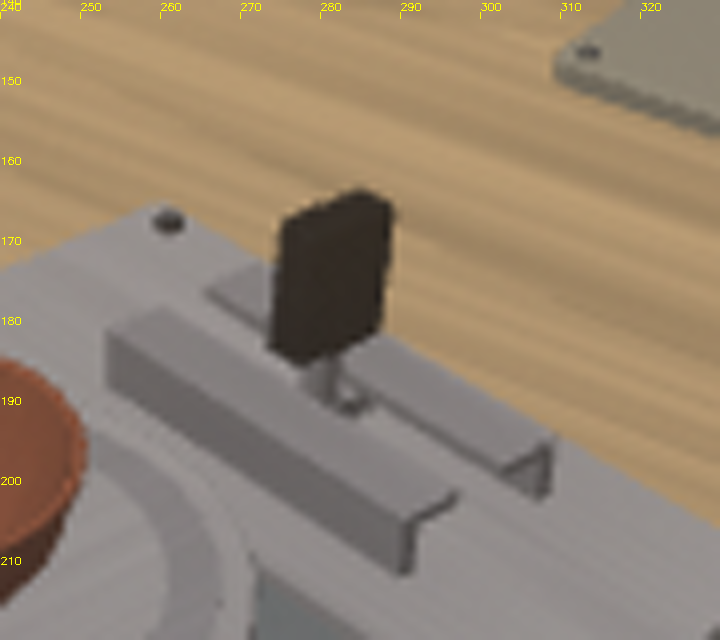

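View pics/ov11.png

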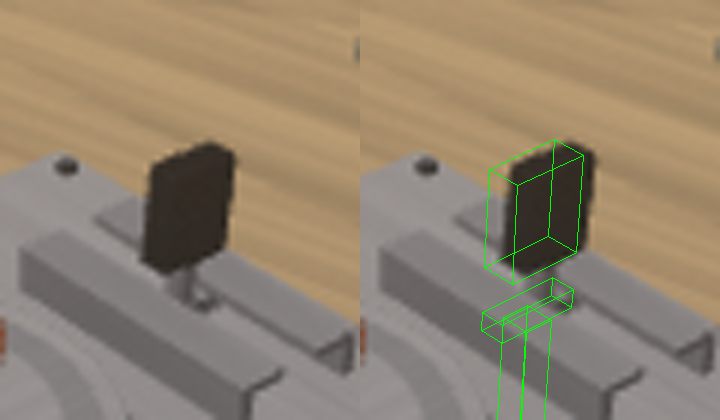

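View pics/t11.png

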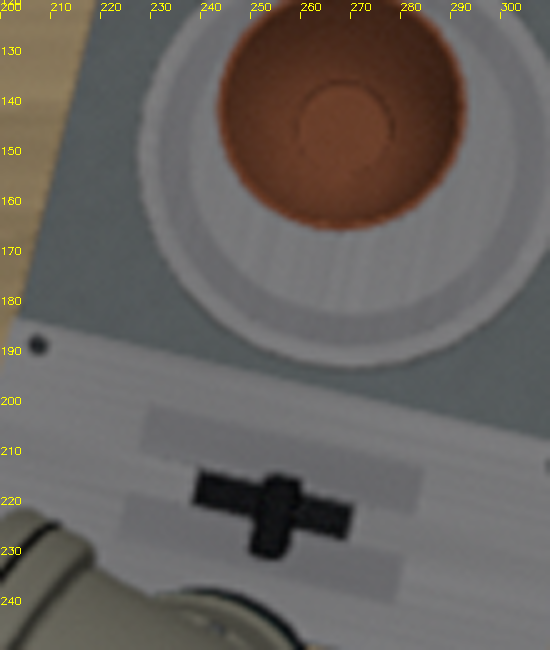

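View pics/s_end_full.png

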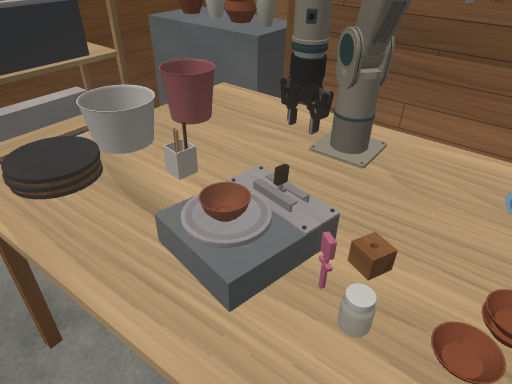

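```bash
python3 -c "
from cell import ctrl
print(ctrl.read_state()['force']); print(ctrl.finish_job())"
```

```text
[ 0.24675867 -0.01204683  0.17065649]
the job is handed in; nothing more can be done
None
```

The wheel is locked and I handed the job in at about 26 s of the 64 s allowed. No verdict is reported, so success rests on my own checks below.

**What I did:** I took the pin from its rest, lowered it into the slot with its crossbar lengthwise, and found the hidden hole by lifting, stepping 4 mm and lowering again. I then gave it a quarter turn, let go and moved the arm clear.

**Last checks:**
- **Depth:** the pin met the hole's floor 19.9 mm below where its tip had met the bar. The hole is 20 mm deep.
- **Lock:** in the final pictures the pin stands upright, with its crossbar across the slot below the lips. The gripper was turned to the slot's measured angle when it let go.
- **Other objects:** the bowl, cup and jar look to be where they started; I compared them by eye only. The arm is clear and feels no force.

**What went wrong or disagreed:**
- My first try at feeling along the slot, by dragging the pin, made it tilt and slip about 1–2 mm up in the fingers. I straightened it against the end of the slot before switching to the stepping method.
- My drawn outline of the pin sat about 2 pixels (around 4 mm) off the last scene picture. I took that as calibration error plus a small sideways shift. It doesn't contradict the depth reading.

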